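# Lift the blue specimen plate off its locating pins into the tray

### The job

The blue specimen plate sits on two locating pins on its fixture. Take it by its black grip block, lift it straight up and level until it is clear of the pins, and set it gently down, flat and right way up, inside the white tray, then let go. Keep the blue plate level all the way and do not disturb the orange plate on the other fixture.

Things in the scene. Friction and masses are not known exactly. Their poses are not given: they have to be found in the camera images.
- blue_plate: Plate to move: blue, 130 x 84 x 10 mm, 0.3-0.5 kg, carrying four flat steel bars (under 5 mm proud). Mid-plate stands a black grip block to pinch across its width: 50 mm along x, 22 mm along y, its top 50 mm above the plate's underside. Two 10.5 mm through holes at x = +-53, y = 0 mm. Origin: centre of underside; x along the length, z up. Starts level, underside 20 mm above the bench.
- blue_jig: The blue plate's fixture, fixed to the bench: aluminium block 146 x 96 mm, 20 mm tall, with two upright steel pins, 8 mm in diameter, at x = +-53, y = 0 mm, rising 26 mm above the block (16 mm above the seated plate's top face). Origin: centre of the block's underside, on the bench; axes parallel to the seated plate's.
- tray: White shallow open tray, fixed to the bench: 210 x 180 mm outside, walls 5 mm thick, rim 14 mm and inner floor (200 x 170 mm) 5 mm above the bench. Origin: centre of its underside; x along the 210 mm side, z up. The centred plate fits at any heading.
- orange_plate: Plate to leave alone: orange, otherwise the same as the blue one, grip block and size included, on an identical fixture of its own. Origin: centre of its underside; x along its length, z up.
Things that resemble listed ones, but are neither listed nor needed, are in the scene too. What is shaped like the blue_plate but pink or yellow is not meant. Leave any yellow look-alike of the blue_jig alone.

How it is judged (in metres and radians):
On the way:
1. the blue plate is lifted off its pins: underside more than 47 mm above the bench, still over its fixture (within 50 mm) and within 10 degrees of level (z of blue_plate in the frame of blue_jig above 0.047 m and horizontal distance between blue_plate and blue_jig below 0.05 m and angle between blue_plate's own z axis and vertical below 0.175 rad), for 0.05 s.
At the end, for the whole second after the job is handed in: The blue plate lies flat on the tray's floor, right way up, inside the rim (underside within 4 mm of the floor, within 3.5 degrees of level, centre within 55 mm of the tray's centre), released and at rest; the orange plate is within 10 mm of where it was (z of blue_plate in the frame of tray between 0.001 and 0.009 m and horizontal distance between blue_plate and tray below 0.055 m and angle between blue_plate's own z axis and vertical below 0.06 rad and linear speed of blue_plate below 0.02 m/s and angular speed of blue_plate below 0.1 rad/s and contact force between blue_plate and tray above 0.5 N and contact force between blue_plate and the fingers below 0.1 N and distance of orange_plate from where it was at the start of the episode below 0.01 m); the robot touches nothing.
It fails at once if the blue plate is cocked or tipped more than 15 degrees from level (angle between blue_plate's own z axis and vertical above 0.262 rad).
It fails at once if the blue plate is dropped (falls freely by more than about 20 mm) (contact force between blue_plate and anything else below 0.05 N and linear speed of blue_plate above 0.63 m/s).
It fails at once if the orange plate is moved by more than 10 mm or tipped more than 10 degrees (distance of orange_plate from where it was at the start of the episode above 0.01 m or angle between orange_plate's own z axis and vertical above 0.175 rad).
It also fails if it takes over 43 s, if anything falls off the work surface, if the arm or the gripper's body presses on something with over 40 N, if the wrist force passes 120 N, or if a joint passes its speed limit or range.

### The arm

A 6-joint arm with a two-finger parallel gripper is mounted at the origin on the work surface. World frame = base frame: x ahead of the robot, y to its left, z up, the work surface at z = 0. Lengths are in mm, angles in rad, forces in N, time in s.
With the tool pointing down it reaches from about 275 to 775 mm from the base axis. Payload 14.6 kg.
Tool frame: the origin (TCP) lies midway between the tips of the shut fingers; the grasp point (between the pads) lies 19 mm behind it; x points along the fingers, y is the direction in which the jaws open and shut, and the axes are right-handed (so a half turn about x gives the same grasp; the last joint's range is limited). The gripper opens to 85 mm and grips with 20 to 120 N. Pads are 22 mm wide; open, the fingers measure 114 mm over their backs; the gripper's body (76 mm by 85 mm) begins 54 mm behind the grasp point. The pads swing forward as they close: fully open they stand 13 mm farther back than shut.
Start: joints at [1.039, 0.263, -0.048, 1.259, 0, 1.415], TCP at [193.177, 488.171, 231.278] pointing down, gripper open.
Joint ranges: [-2.65, 2.65], [-0.89, 1.7], [-1.18, 1.37], [-2.13, 2.11], [-1.35, 1.29], [-3.14, 3.14]. Speed limits (rad/s): [1.89, 1.89, 2.57, 2.79, 3.14, 3.14].

### API

Orientations are given as a unit quaternion [x, y, z, w].
In Python, from station import r gives the robot as it stands.
- The arm moves only by the tool apply_moves, never from a script. Its argument "increments" is a list of rows, each a list of 5 numbers: the opening, from 0 (shut) to 1 (fully open), then the shift along the tool's x, y, z in cm, then the turn about the tool's x in degrees. In form: [[claw, tx, ty, tz, turn], ...]. A call has 1 to 12 rows; each row shifts and turns the pose as measured when the row begins, along the tool's axes as they then stand; what a row does not reach is not made up. A row lasts 1/8 s, in which the tool goes at most 62.5 mm and 10.7 degrees, less where a joint would pass 70% of its speed; a pose out of reach is approached as far as the arm can. A call with a gripper value outside its range is refused whole. The fingers move at their own pace and stop on an object; "force" is the grip in N (left out, the last holds). Time passes only in rows, so rows that do not move let the fingers close. It gives the time, the measured TCP pose, the force and the opening at its end, in the units of the state.
- r.sense(): the state, without advancing time (a new reading comes with each control period).
- r.grab_frame(name): name is "scene" or "side" or "wrist"; returns a dict with "img" (420x560x3 uint8, blue, green, red), "K" (3x3 intrinsics, pixels), "rvec" (rotation vector, rad) and "tvec" (3), from world to camera coordinates, as OpenCV has them. Camera axes: x right, y down, z forward; pixel columns grow to the right and rows downward; lengths in mm; the calibration is good to about 2 mm. A picture is of the moment at which its call begins. There is no depth.
- r.close_job(): hands the job in, once; it reports no verdict.
The state is a dict: "time_s": time; "joint_positions": joint angles; "joint_vel": joint speeds; "joint_efforts": joint torques, N m; "tool_pos": TCP position; "tool_rot": TCP orientation; "force": force on the tool from outside, world axes, zero at the start; "torque": the same for the moment, N m; "opening": finger opening in mm.
Only numpy, scipy, OpenCV 4.12 (cv2) and the standard library are available. Lean on these libraries where they do the work, as an engineer would, in place of code of your own. Each camera call takes 0.05 s, during which the arm holds its last target. There are 200 camera calls.

## Working session

There is one attempt and no reset: what is moved stays moved. The work goes in short steps, Python scripts to look and compute and a tool call to move; the robot and the scene stay as the last step left them, time stands still between calls to the robot, and variables do not carry over. Pictures are saved under pics/ and viewed, about 8 in all and at most 12, crops included, and the job is handed in when it is done.

Besides the shell and the picture viewer there is one more tool, called after "Emit:" as name(argument=value, ...) on one line, values as JSON. apply_moves: Moves the arm, as the interface text tells. Its arguments: {"type":"object","properties":{"increments":{"type":"array","items":{"type":"array","items":{"type":"number"}}},"force":{"type":"number"}},"required":["increments"]}

```bash
mkdir -p pics; cat > h.py <<'E'
import cv2,numpy as np,json
from station import r
def grab(n,f):
    d=r.grab_frame(n); cv2.imwrite(f'pics/{f}.png',d['img'])
    np.savez(f'pics/{f}.npz',**{k:np.array(d[k]) for k in('K','rvec','tvec')}); return d
def ray(f,u,v,z):
    d=np.load(f'pics/{f}.npz'); R,_=cv2.Rodrigues(d['rvec']); t=d['tvec'].ravel()
    C=-R.T@t; w=R.T@np.linalg.inv(d['K'])@[u,v,1]; return (C+w*(z-C[2])/w[2])[:2]
def proj(f,P):
    d=np.load(f'pics/{f}.npz'); return cv2.projectPoints(np.array(P,float).reshape(-1,1,3),d['rvec'],d['tvec'],d['K'],None)[0].reshape(-1,2)
E
python3 - <<'E'
from h import *
for n in('scene','side'): grab(n,n+'0')
a=cv2.imread('pics/scene0.png')
cv2.imwrite('pics/s0b.png',cv2.resize(a,(800,600),interpolation=cv2.INTER_CUBIC))
b=cv2.imread('pics/side0.png')
cv2.imwrite('pics/d0b.png',cv2.resize(b,(800,600),interpolation=cv2.INTER_CUBIC))
print(r.sense())
E
```

```text
{'time_s': 0.1, 'joint_positions': array([ 1.03870987e+00,  2.63447569e-01, -4.88667512e-02,  1.25937728e+00,
        1.61652386e-05,  1.41550565e+00]), 'joint_vel': array([ 0.00032034, -0.00154429,  0.00298392, -0.00026788, -0.00157615,
       -0.0006043 ]), 'joint_efforts': array([ 3.76417302e-03, -6.38579106e+01,  3.85062754e+01,  1.00167925e-02,
       -9.40577979e-05,  4.93746484e-06]), 'tool_pos': array([193.04470831, 487.96597498, 230.88991153]), 'tool_rot': array([ 0.13213466,  0.69470688, -0.13272684,  0.69448281]), 'force': array([0.55621024, 0.64482243, 0.03460051]), 'torque': array([-0.00149403, -0.02799026, -0.01074858]), 'opening': 85.38545036560801}
```

View pics/s0b.png

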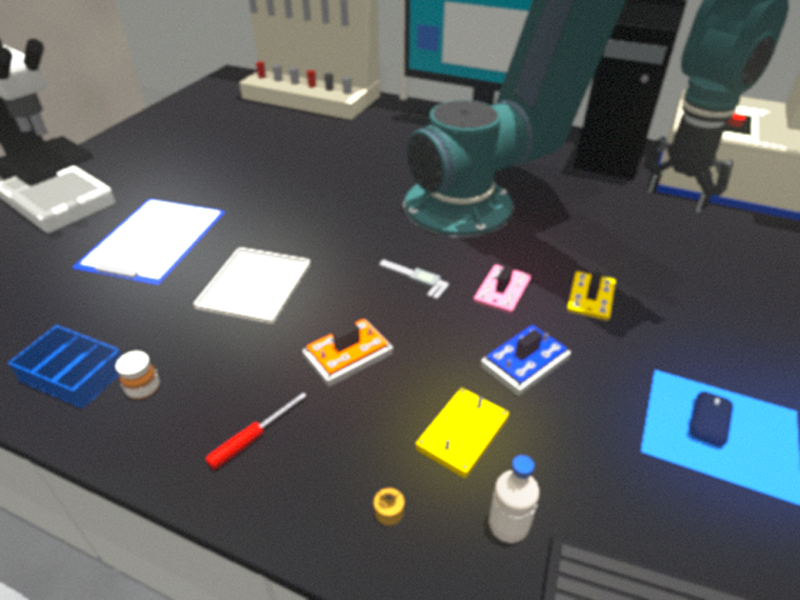

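View pics/d0b.png

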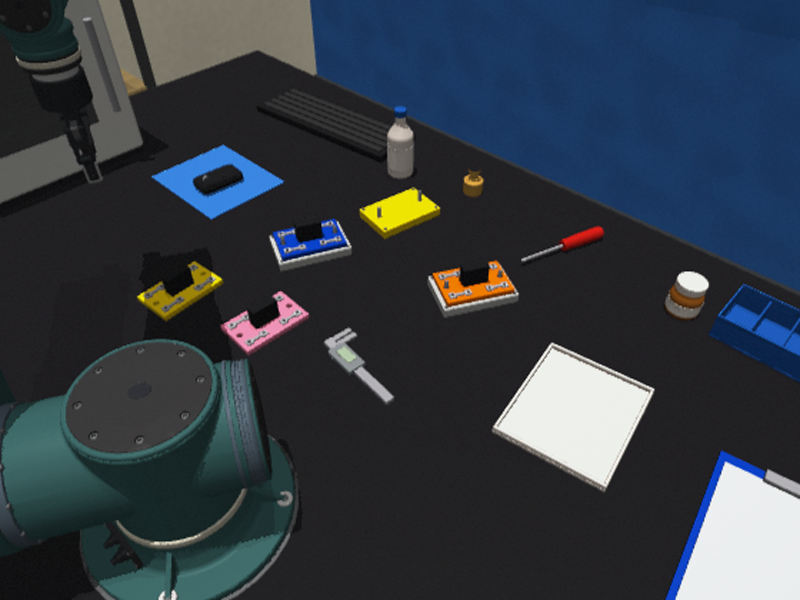

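The scene picture (enlarged to 800x600) shows the blue plate at (527,355), orange at (347,350), pink at (503,288), a small yellow plate at (592,295), the yellow jig at (463,430), the tray at (252,284) and a clipboard at (150,240). In the side picture, blue is at (310,240), orange at (473,285) and the tray at (575,415). The blue plate on a white/aluminium block fits the description. I'll confirm it in an enlarged crop.

```bash
python3 - <<'E'
from h import *
a=cv2.imread('pics/side0.png'); s=cv2.imread('pics/scene0.png')
# native = shown*0.7
c1=cv2.resize(a[145:195,180:255],(800-400,267),interpolation=cv2.INTER_CUBIC)   # x5.333
c2=cv2.resize(s[222:278,331:406],(400,299),interpolation=cv2.INTER_CUBIC)
c3=cv2.resize(a[235:347,340:465],(400,358),interpolation=cv2.INTER_CUBIC) # 3.2
im=np.zeros((600,800,3),np.uint8); im[:267,:400]=c1; im[:299,400:]=c2; im[242+0:600,:400][:358]=c3
cv2.imwrite('pics/crop1.png',im)
E
```

```text
(no output)
```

View pics/crop1.png

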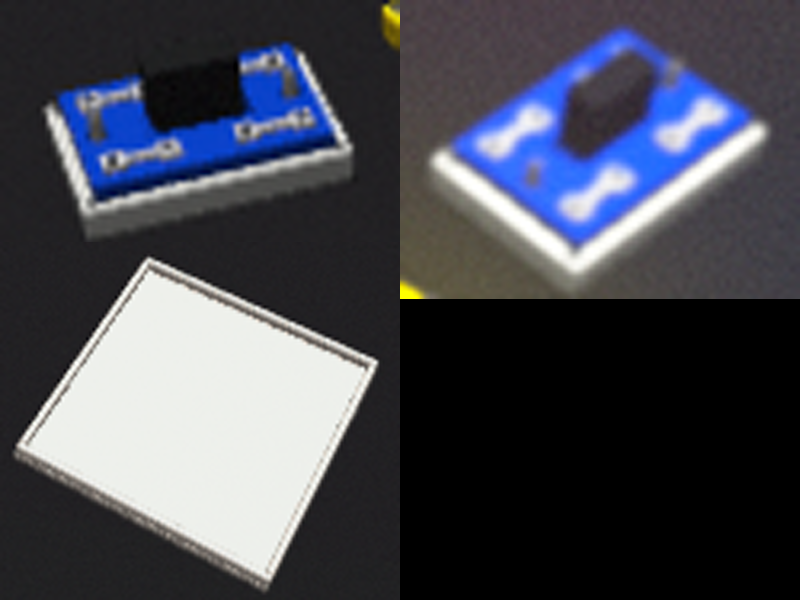

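Confirmed: the blue plate sits on its aluminium block with both pins showing. Next I'll fit its pose and the tray's from the corners.

```bash
python3 - <<'E'
from h import *
from scipy.optimize import least_squares
S=lambda u,v:('side0',180+u/5.333-.4,145+v/5.34-.4)
C=lambda u,v:('scene0',331+(u-400)/5.333-.4,222+v/5.34-.4)
T=lambda u,v:('side0',340+u/3.2-.35,235+(v-242)/3.2-.35)
V=lambda u,v:('scene0',u*.7,v*.7)
def show(n,pts,z):
    q=np.array([ray(*p,z) for p in pts]); print(n,q.round(1).tolist(),'edges',np.linalg.norm(q-np.roll(q,-1,0),axis=1).round(1),'c',q.mean(0).round(1)); return q
def fit(n,pts,z,L,W):
    q=show(n,pts,z); 
    best=None
    for k in range(2):
        l,w=(L,W) if k==0 else (W,L)
        m=np.array([[-l,-w],[l,-w],[l,w],[-l,w]])/2
        for mm in (m,m[::-1]):
            for s in range(2):
                m2=np.roll(mm,s,0)
                for a0 in np.arange(-3,3.1,1):
                    def f(p):
                        R=np.array([[np.cos(p[2]),-np.sin(p[2])],[np.sin(p[2]),np.cos(p[2])]])
                        return (m2@R.T+p[:2]-q).ravel()
                    o=least_squares(f,[*q.mean(0),a0])
                    if best is None or o.cost<best[0]-1e-6: best=(o.cost,o.x,k)
    a=np.degrees(best[1][2])+90*best[2]; print('  fit',best[1][:2].round(1),'long-axis deg',round((a+90)%180-90,1),'rms',np.sqrt(best[0]*2/8).round(2))
fit('plate side',[S(60,93),S(92,195),S(348,141),S(298,43)],30,130,84)
fit('plate scene',[C(445,152),C(576,242),C(757,122),C(625,28)],30,130,84)
fit('tray side rim',[T(148,258),T(15,447),T(268,582),T(378,361)],14,210,180)
fit('tray scene rim',[V(243,248),V(195,305),V(273,320),V(311,258)],14,210,180)
fit('orange side',[V(0,0)]*0 or [('side0',430*.7,288*.7),('side0',445*.7,306*.7),('side0',518*.7,292*.7),('side0',500*.7,262*.7)],30,130,84)
for z in(70,): print('block side',ray(*S(192,50),z),'block scene',ray(*C(612,75),z))
from scipy.spatial.transform import Rotation as R
print(R.from_quat(r.sense()['tool_rot']).as_matrix().round(3))
E
```

```text
plate side [[441.7, 374.3], [399.5, 294.8], [520.1, 232.0], [560.4, 315.0]] edges [ 90.  135.9  92.3 132.7] c [480.4 304. ]
  fit [480.4 304. ] long-axis deg -27.0 rms 3.04
plate scene [[530.1, 241.8], [561.0, 317.8], [445.0, 379.9], [404.4, 300.9]] edges [ 82.  131.5  88.8 138.9] c [485.1 310.1]
  fit [485.1 310.1] long-axis deg -26.1 rms 2.73
tray side rim [[586.4, -196.6], [379.3, -228.0], [407.1, -404.0], [615.2, -371.5]] edges [209.5 178.2 210.6 177.3] c [ 497. -300.]
  fit [ 497. -300.] long-axis deg 8.9 rms 0.92
tray scene rim [[410.3, -391.6], [620.7, -364.0], [592.4, -188.2], [378.4, -224.8]] edges [212.2 178.1 217.1 169.8] c [ 500.4 -292.1]
  fit [ 500.4 -292.1] long-axis deg 9.2 rms 3.39
orange side [[533.4, 33.3], [516.3, -17.1], [635.1, -89.6], [680.4, -15.1]] edges [ 53.3 139.2  87.2 154.8] c [591.3 -22.1]
  fit [591.3 -22.1] long-axis deg -24.9 rms 10.04
block side [483.15306543 308.09197699] block scene [484.14342944 309.18711804]
[[-0.     0.368  0.93 ]
 [-0.001  0.93  -0.368]
 [-1.    -0.001 -0.   ]]
```

Emit:
apply_moves(increments=[[1,0,-1,5.6,1],[1,0,-1,5.6,1],[1,0,-1,5.6,1],[1,0,-1,5.6,1],[1,0,-1,5.6,1],[1,0,-1,5.6,0],[1,0,0,0,0],[1,0,0,0,0]], force=60)

```text
time_s: 1.1
tool_pos: [482.7, 289.8, 228.2]
tool_rot: [0.162, 0.689, -0.164, 0.687]
force: [0.4, 0.3, 0.1]
opening: 85.1
```

```bash
python3 - <<'E'
from h import *
from scipy.spatial.transform import Rotation as R
d=grab('wrist','w1'); cv2.imwrite('pics/w1b.png',cv2.resize(d['img'],(800,600)))
s=r.sense(); print(s['tool_pos'],R.from_quat(s['tool_rot']).as_matrix().round(3),s['time_s'],s['joint_positions'])
E
```

```text
[482.54071795 289.98414292 228.1785097 ] [[-0.004  0.447  0.894]
 [-0.003  0.894 -0.447]
 [-1.    -0.004 -0.002]] 1.15 [ 3.96838675e-01  3.33121140e-01  4.57638612e-02  1.28799945e+00
 -8.94851327e-04  8.60800470e-01]
```

View pics/w1b.png

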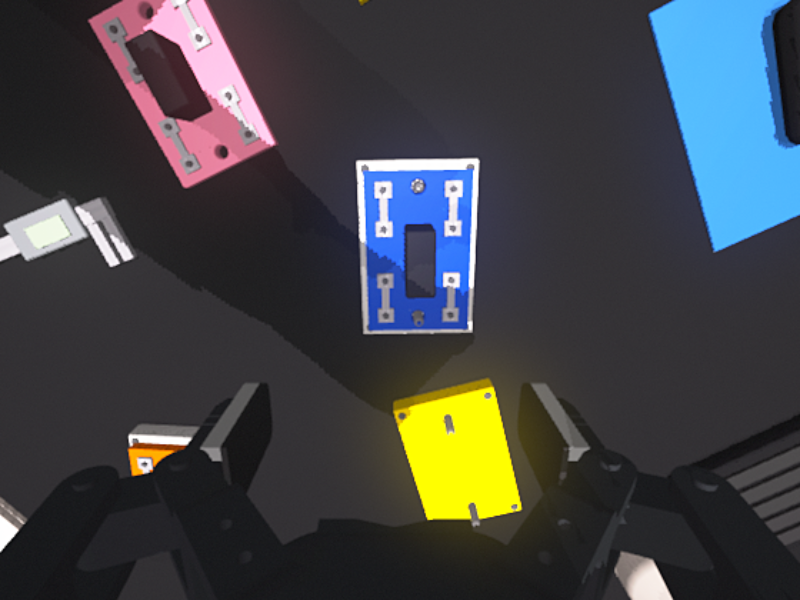

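The wrist picture shows the blue plate in line with the image: blue face corners near (366,166), (473,168), (468,326) and (369,328), block at (420,260), pins at (418,185) and (418,317).

```bash
python3 - <<'E'
from h import *
W=lambda u,v:('w1',u*.7,v*.7)
q=[ray(*W(*p),30) for p in[(366,166),(473,168),(468,326),(369,328)]]
print(np.round(q,1),np.mean(q,0))
a,b=[ray(*W(*p),46) for p in[(418,185),(418,317)]]
print('pins',a,b,np.linalg.norm(a-b),(a+b)/2,np.degrees(np.arctan2(*(b-a)[::-1])))
k=[ray(*W(*p),70) for p in[(405,225),(434,225),(435,297),(406,297)]]
print('block',np.round(k,1),np.mean(k,0))
T=r.sense()['tool_pos'][:2]
for c in ((a+b)/2,np.mean(q,0),np.mean(k,0)):
  d=c-T; print('ty',d@[.447,.894],'tz',d@[.894,-.447])
E
```

```text
[[404.1 304.6]
 [441.8 376.7]
 [557.9 321.8]
 [521.8 245.5]] [481.38474863 312.15016996]
pins [433.34178547 333.50330473] [525.99660716 289.0402128 ] 102.77101987558441 [479.66919631 311.27175877] -25.635365320295033
block [[452.1 313.1]
 [461.2 331.2]
 [509.2 309.7]
 [499.7 290.6]] [480.55736788 311.15537716]
ty 17.747558395644347 tz -12.082704626535847
ty 19.299709889100058 tz -10.941650658920341
ty 18.0405259312671 tz -11.236656672523642
```

Emit:
apply_moves(increments=[[1,0,1.8,-1.15,-0.7],[1,0,0,0,0],[1,4,0,0,0],[1,4,0,0,0],[1,3,0,0,0],[1,0,0,0,0],[1,0,0,0,0]])

```text
time_s: 2.02
tool_pos: [476.4, 318.0, 117.7]
tool_rot: [0.154, 0.69, -0.155, 0.69]
force: [0.3, -0.5, 0.0]
opening: 85.8
```

```bash
python3 - <<'E'
from h import *
from scipy.spatial.transform import Rotation as R
d=grab('wrist','w2'); cv2.imwrite('pics/w2b.png',cv2.resize(d['img'],(800,600)))
s=r.sense(); print(s['tool_pos'],R.from_quat(s['tool_rot']).as_matrix().round(3),s['time_s'])
E
```

```text
[476.39682271 318.03607456 117.71984206] [[-0.001  0.427  0.904]
 [-0.001  0.904 -0.427]
 [-1.    -0.001 -0.   ]] 2.075
```

View pics/w2b.png

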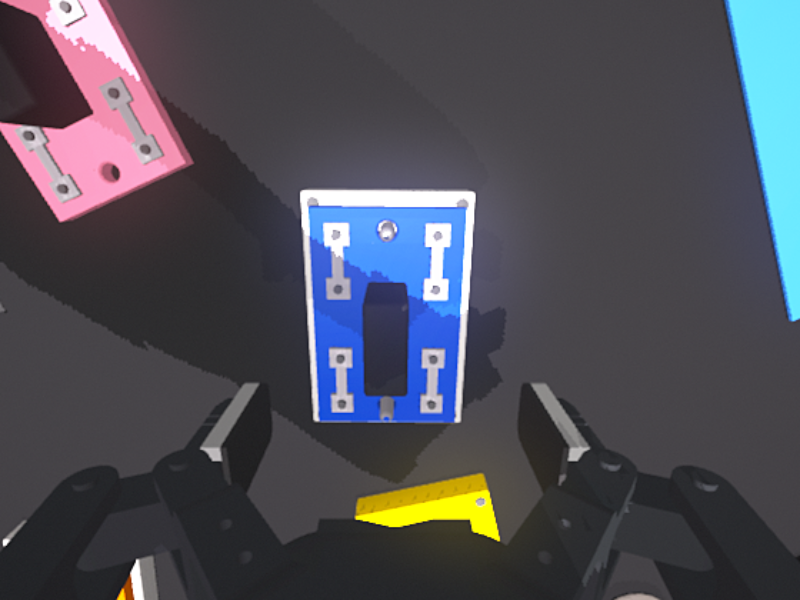

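The block's top face spans (363..408, 305..395) and the pins are at (387,230) and (387,407). The tool overshot by about 8 mm in y, so I'll recompute.

```bash
python3 - <<'E'
from h import *
W=lambda u,v:('w2',u*.7,v*.7)
s=r.sense();T=s['tool_pos'][:2]
k=np.array([ray(*W(*p),70) for p in[(364,307),(408,307),(406,395),(365,395)]])
q=np.array([ray(*W(*p),30) for p in[(309,207),(467,208),(460,421),(317,421)]])
a,b=[ray(*W(*p),46) for p in[(387,226),(387,399)]]
print('pins dist',np.linalg.norm(a-b),'yaw',np.degrees(np.arctan2(*(b-a)[::-1])))
for n,x in(('block',k),('plate',q),('pins',np.array([a,b]))):
  c=x.mean(0);d=c-T; print(n,c.round(1),np.linalg.norm(x-np.roll(x,-1,0),axis=1).round(1),'ty',d@[.427,.904],'tz',d@[.904,-.427])
E
```

```text
pins dist 97.77511164750804 yaw -25.586281073963296
block [483.2 310.5] [20.7 46.7 20.7 46.8] ty -3.913288803812786 tz 9.357697037092638
plate [483.2 311.2] [ 83.5 130.   89.  130.6] ty -3.2773581675632397 tz 9.054467049760438
pins [475.1 314.6] [97.8 97.8] ty -3.6752645490118043 tz 0.32617803873618534
```

Emit:
apply_moves(increments=[[1,0,-0.3,0.7,0],[1,0,0,0,0],[1,0,0,0,0]])

```text
time_s: 2.45
tool_pos: [483.0, 312.4, 120.0]
tool_rot: [0.155, 0.689, -0.154, 0.691]
force: [-0.3, 0.6, 0.2]
opening: 85.6
```

Emit:
apply_moves(increments=[[1,2.5,-0.1,0,0],[1,2.0,0,0,0],[1,1.5,0,0,0],[1,0.5,0,0,0],[1,0,0,0,0],[1,0,0,0,0]])

```text
time_s: 3.2
tool_pos: [483.9, 311.9, 55.3]
tool_rot: [0.156, 0.688, -0.154, 0.692]
force: [0.2, 0.4, -0.4]
opening: 85.6
```

Emit:
apply_moves(increments=[[1,0.8,-0.1,0,0],[1,0.5,0,0,0],[1,0,0,0,0],[1,0,0,0,0]])

```text
time_s: 3.7
tool_pos: [483.9, 311.1, 42.0]
tool_rot: [0.156, 0.688, -0.154, 0.692]
force: [-0.2, 0.4, 0.4]
opening: 85.4
```

```bash
python3 - <<'E'
from h import *
from scipy.spatial.transform import Rotation as R
s=r.sense(); print(s['tool_pos'],R.from_quat(s['tool_rot']).as_matrix().round(3),s['time_s'],s['force'])
d=grab('wrist','w3'); cv2.imwrite('pics/w3b.png',cv2.resize(d['img'],(800,600)))
E
```

```text
[483.90463779 311.09374648  42.04732381] [[ 0.006  0.428  0.904]
 [ 0.002  0.904 -0.428]
 [-1.     0.005  0.005]] 3.7 [-0.2295578   0.43868065  0.36043914]
```

View pics/w3b.png

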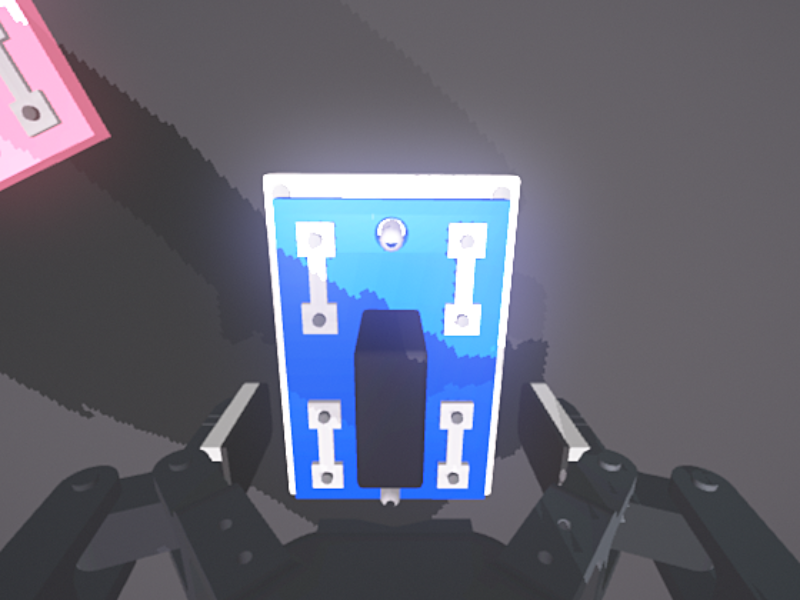

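The block is centred between the jaws (column 391, jaw midline 394) and alongside the pads. Closing.

Emit:
apply_moves(increments=[[0.5,0,0,0,0],[0.3,0,0,0,0],[0,0,0,0,0],[0,0,0,0,0],[0,0,0,0,0],[0,0,0,0,0],[0,0,0,0,0],[0,0,0,0,0]], force=60)

```text
time_s: 4.75
tool_pos: [483.9, 310.9, 42.6]
tool_rot: [0.156, 0.688, -0.154, 0.692]
force: [0.1, 0.2, 1.5]
opening: 21.0
```

Gripped (opening 21 mm). Now straight up, slowly.

Emit:
apply_moves(increments=[[0,-0.5,0,0,0],[0,-0.8,0,0,0],[0,-0.8,0,0,0],[0,-0.8,0,0,0],[0,-0.8,0,0,0],[0,-0.8,0,0,0],[0,0,0,0,0]])

```text
time_s: 5.62
tool_pos: [483.6, 311.0, 91.0]
tool_rot: [0.156, 0.688, -0.154, 0.692]
force: [0.0, -0.1, -3.0]
opening: 21.2
```

Emit:
apply_moves(increments=[[0,-2,0,0,0],[0,-2,0,0,0],[0,-2,0,0,0],[0,-2,0,0,0],[0,-1,0,0,0],[0,0,0,0,0],[0,0,0,0,0]])

```text
time_s: 6.5
tool_pos: [481.8, 310.1, 181.0]
tool_rot: [0.155, 0.689, -0.155, 0.691]
force: [0.9, 0.4, -3.0]
opening: 21.0
```

```bash
python3 - <<'E'
from h import *
from scipy.spatial.transform import Rotation as R
d=grab('side','sd2'); cv2.imwrite('pics/sd2b.png',cv2.resize(d['img'][60:270,120:400],(800,600),interpolation=cv2.INTER_CUBIC))
s=r.sense(); print(s['tool_pos'],R.from_quat(s['tool_rot']).as_matrix().round(3),s['time_s'],s['joint_positions'])
E
```

```text
[481.80633523 310.14832877 180.93374731] [[ 0.003  0.428  0.904]
 [ 0.001  0.904 -0.428]
 [-1.     0.002  0.002]] 6.55 [ 4.30085525e-01  3.61973052e-01 -3.91833592e-02  1.16686892e+00
 -6.49032235e-04  8.72228889e-01]
```

View pics/sd2b.png

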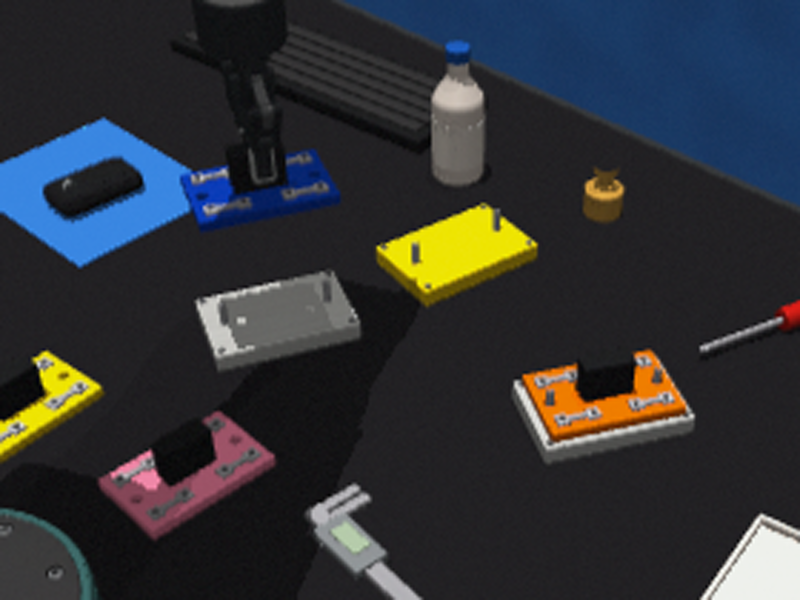

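The side picture shows the blue plate level in the gripper and well clear of its bare jig, with the orange plate undisturbed. Traversing to the tray.

Emit:
apply_moves(increments=[[0,0,-0.9,0.45,0],[0,0,-1.8,0.9,0],[0,0,-2.7,1.35,0],[0,0,-3.6,1.8,0],[0,0,-3.6,1.8,0],[0,0,-3.6,1.8,0],[0,0,-3.6,1.8,0],[0,0,-3.6,1.8,0],[0,0,-3.6,1.8,0],[0,0,-3.6,1.8,0],[0,0,-2.7,1.35,0],[0,0,-1.8,0.9,0]])

```text
time_s: 8.05
tool_pos: [483.4, -105.5, 179.4]
tool_rot: [0.156, 0.689, -0.157, 0.69]
force: [0.2, 0.3, -3.3]
opening: 21.2
```

Emit:
apply_moves(increments=[[0,0,-1.8,1,0],[0,0,-2.7,1.5,0],[0,0,-3,1.7,0],[0,0,-3,1.7,0],[0,0,-2.5,1.4,0],[0,0,-1.5,0.9,0],[0,0,-0.8,0.5,0],[0,0,0,0,0],[0,0,0,0,0]])

```text
time_s: 9.18
tool_pos: [487.8, -291.9, 179.4]
tool_rot: [0.158, 0.689, -0.159, 0.689]
force: [0.6, -0.0, -2.9]
opening: 21.0
```

Emit:
apply_moves(increments=[[0,0,-0.1,1.0,0],[0,0,0,0,-5],[0,0,0,0,-6],[0,0,0,0,-6],[0,0,0,0,-5],[0,0,0,0,0],[0,0,0,0,0]])

```text
time_s: 10.05
tool_pos: [500.4, -295.4, 179.8]
tool_rot: [0.018, 0.707, -0.02, 0.707]
force: [-0.6, -0.0, -2.4]
opening: 20.7
```

```bash
python3 - <<'E'
from h import *
from scipy.spatial.transform import Rotation as R
d=grab('side','sd3'); cv2.imwrite('pics/sd3b.png',cv2.resize(d['img'][150:390,240:560],(800,600),interpolation=cv2.INTER_CUBIC))
s=r.sense(); print(s['tool_pos'],R.from_quat(s['tool_rot']).as_matrix().round(3),s['time_s'],s['joint_positions'])
E
```

```text
[ 500.34980497 -295.38010519  179.77289265] [[ 0.     0.054  0.999]
 [-0.002  0.999 -0.054]
 [-1.    -0.002  0.   ]] 10.1 [-0.67264756  0.37691976 -0.01874765  1.17348791 -0.00172127 -0.61895971]
```

View pics/sd3b.png

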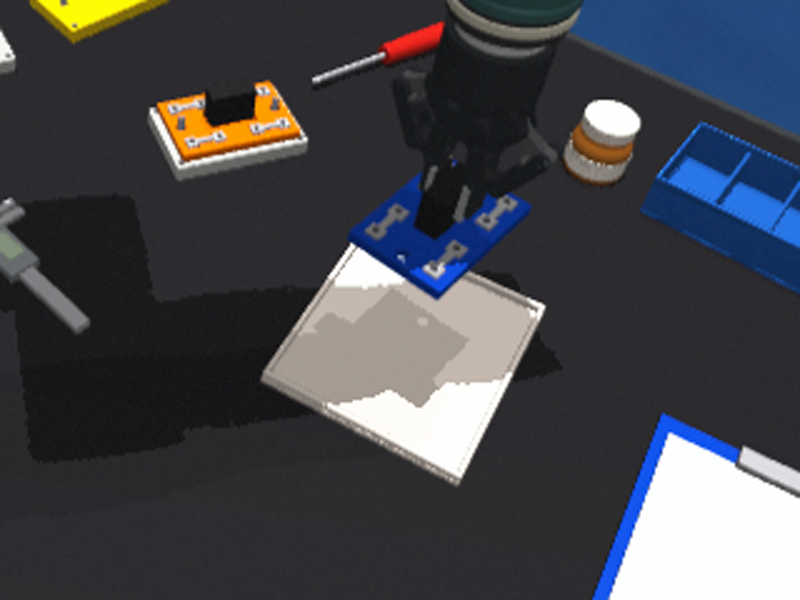

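The plate is level above the tray. The seated TCP height of 42.6 mm corresponds to an underside at 20 mm, so floor contact should come at TCP z of about 27.5 mm. Descending.

Emit:
apply_moves(increments=[[0,1,0,0,0],[0,2,0,0,0],[0,2.5,0,0,0],[0,2.5,0,0,0],[0,2,0,0,0],[0,1.5,0,0,0],[0,0.8,0,0,0],[0,0.4,0,0,0],[0,0,0,0,0],[0,0,0,0,0]])

```text
time_s: 11.35
tool_pos: [499.9, -295.2, 45.8]
tool_rot: [0.02, 0.707, -0.022, 0.707]
force: [0.2, 0.5, -3.7]
opening: 21.0
```

Emit:
apply_moves(increments=[[0,0.6,0,0,0],[0,0.4,0,0,0],[0,0.25,0,0,0],[0,0.15,0,0,0],[0,0,0,0,0],[0,0,0,0,0]])

```text
time_s: 12.1
tool_pos: [500.3, -295.5, 31.4]
tool_rot: [0.02, 0.706, -0.022, 0.707]
force: [-0.6, -0.2, -2.5]
opening: 21.3
```

Emit:
apply_moves(increments=[[0,0.15,0,0,0],[0,0.1,0,0,0],[0,0.1,0,0,0],[0,0.05,0,0,0],[0,0,0,0,0]])

```text
time_s: 12.72
tool_pos: [500.4, -295.7, 27.8]
tool_rot: [0.02, 0.706, -0.022, 0.707]
force: [-0.2, 0.3, 0.6]
opening: 21.0
```

Contact: the load has gone from -3 N to about +0.6 N, at the height expected. Releasing.

Emit:
apply_moves(increments=[[0.3,0,0,0,0],[0.5,0,0,0,0],[0.8,0,0,0,0],[0.8,0,0,0,0],[0.8,0,0,0,0],[0.8,0,0,0,0]])

```text
time_s: 13.48
tool_pos: [500.8, -296.0, 28.0]
tool_rot: [0.02, 0.706, -0.022, 0.708]
force: [0.5, -0.1, -0.4]
opening: 68.3
```

Emit:
apply_moves(increments=[[0.8,-0.5,0,0,0],[0.8,-2,0,0,0],[0.8,-4,0,0,0],[0.8,-4,0,0,0],[0.8,-4,0,0,0],[0.8,-3,0,0,0],[0.8,0,0,0,0],[0.8,0,0,0,0]])

```text
time_s: 14.48
tool_pos: [499.8, -294.8, 210.0]
tool_rot: [0.02, 0.706, -0.022, 0.708]
force: [-0.6, -0.6, 0.0]
opening: 68.7
```

```bash
python3 - <<'E'
from h import *
d=grab('side','sd4'); cv2.imwrite('pics/sd4b.png',cv2.resize(d['img'][150:390,240:560],(800,600),interpolation=cv2.INTER_CUBIC))
a=cv2.imread('pics/side0.png'); 
def m(i): 
    h=cv2.cvtColor(i,cv2.COLOR_BGR2HSV); k=cv2.inRange(h,(5,180,120),(18,255,255))[170:225,290:370]; return k
print('orange mask diff px',(m(a)!=m(d['img'])).sum(),(m(a)>0).sum())
s=r.sense(); print(s['tool_pos'],s['time_s'],s['force'],s['opening'])
E
```

```text
orange mask diff px 72 587
[ 499.81287743 -294.80575263  209.99745342] 14.525 [0.05822562 0.13937172 0.72559286] 68.24928405385722
```

View pics/sd4b.png

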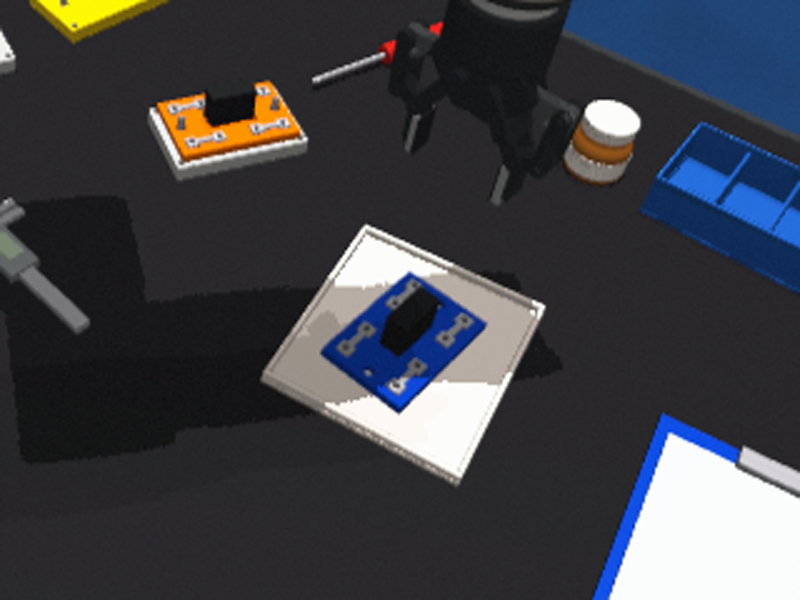

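The plate lies flat and central in the tray, the gripper is clear, and the orange plate is where it was. The few pixels of mask difference could be lighting or edge noise. Handing in.

```bash
python3 -c "
from station import r
print(r.close_job())"
```

```text
the job is handed in; nothing more can be done
None
```

The blue plate is in the white tray and I've handed the job in at about 14.5 s of the 43 s allowed. No verdict was reported.

I gripped it by its black block (opening 21 mm) and lifted it straight up off the pins. I then carried it level to the tray, set it down and released it.

**Last checks:**
- **Set-down:** the plate touched the tray floor at tool height 27.8 mm, against 27.6 mm expected. The load on the wrist went from about -3 N to about zero.
- **Plate:** the final side picture shows it flat, right way up and near the tray's centre. The tool was about 3 mm from the measured centre at release.
- **Robot:** the gripper is open and about 180 mm above where it let go, touching nothing.
- **Orange plate:** it looks unmoved on its pins. A colour-mask comparison with the first picture differed by 72 of 587 pixels. I put that down to changed lighting and edge noise and did not measure the position again.

**Disagreements:**
- My first estimates of the blue plate's centre from the two fixed cameras differed by about 8 mm. Close-up wrist pictures settled this.
- The pin spacing read from the wrist pictures came out at 98–103 mm instead of 106 mm, so I relied on the block and plate corners instead.

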